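# Flush the vapour chamber's air valve and hold its bayonet lid at the vent position

## Task

Get the fuming pot ready to vent: pull its part-open air valve knob all the way out and then push it fully home. Then fit the bayonet lid into the pot, lugs down through the two gates until it sits flat on the rim, and turn it clockwise until its bar points at the single half-way pins, not on into the lock click. The lid springs back, so finish while still holding it there by its bar; leave everything else on the bench undisturbed.

Things in the scene. Friction and masses are not known exactly. Their poses are not given: they have to be found in the camera images.
- chamber: fixed aluminium pot, 104 mm outside, rim top at z = 70 mm, on a steel plate 10 mm thick (x -65 to 65, y -75 to 145 mm). Origin on the pot's axis at bench height, z up. In the rim a 6 mm thick flange, bore 62 mm, with two 12 mm wide gates (notches) opposite one another on the chamber's +x and -x. A valve block on its +y side, 44 mm wide and 66 mm high, has its face at y = 98 mm.
- half_mark: the two single pins on the rim (6 mm thick, 6 mm tall, 47.5 mm from the axis) that mark the half-way position. Origin on the pot's axis at bench height; its x axis runs through both pins. Turned 0.65 rad clockwise, seen from above, from the chamber's x axis.
- lock_mark: the two pairs of pins on the rim that mark the lock; origin as half_mark, x axis midway through each pair, 1.30 rad clockwise from the chamber's x axis. The lid turns only clockwise from the gates; a sprung ball resists from about 0.8 rad (up to 0.5 N m) and clicks in behind a lug at about 1.2 to 1.3 rad, where the lid stays locked.
- lid: loose round aluminium lid, 0.1 to 0.3 kg, standing on its plug (58 mm across, 17 mm deep), z up. Origin at the centre of its underside; disc 84 mm across from z = 17 to 23 mm. Two lugs 8 mm wide, 7 mm tall at the plug's foot reach 36 mm out along +x and -x; same either way round. Seated, its origin is 53 mm above the bench. About 2 mm of play all round, 4 mm up and down once turned.
- lid_bar (a point): middle of the lid's black upright grip bar, 39 mm above the lid's origin; axes as the lid's. Bar 56 mm long along x (in line with the lugs), 12 mm wide along y, from 16 mm below to 16 mm above this point, standing on the disc.
- return_ring (a joint): angle (rad) of the sprung ring in the pot that the lugs push along: 0 with the lid out or at the gates, else about 0.07 less than the lid's turn. It pushes the lid back to the gates with about 0.08 N m at 0 and 0.17 N m at the half-way pins, so a lid let go of turns back.
- valve (a joint): how far the air valve knob is pulled out (m): 0 fully home, 0.030 fully out (hard stops). It slides along the chamber's +y. Friction about 1.5 N, and click detents about 5 and 25 mm out that take about 5 to 7 N to pass. It is found part-way out.
- valve_grip (a point): centre of the valve knob, a plain metal cylinder 26 mm across and 22 mm long whose axis lies level along the chamber's y, 45 mm above the bench, on a 10 mm stem; 14 mm between knob and valve block when home. Axes as the chamber's.
- tin: low round aluminium specimen tin, 84 mm across and 34 mm high, flat top with no bar: a bystander. Origin at the centre of its underside.
- sort_box: shallow clear plastic compartment box lying open, about 230 x 200 mm and 30 mm high, with small brass pieces in it: a bystander. Origin under the centre of the compartment half; the open cover lies on its +x side (50 to 171 mm out).
- magnifier: black hand magnifier lying flat, 88 mm ring, handle reaching 140 mm along its -x, 12 mm high: a bystander. Origin under the ring's centre.
- case_a: small standing brass case, 16 mm across, 42 mm high: a bystander. Origin at the centre of its underside.
- case_b: small standing brass case, 13 mm across, 30 mm high: a bystander. Origin at the centre of its underside.
- case_c: small standing brass case, 18 mm across, 50 mm high: a bystander. Origin at the centre of its underside.
- bottle: amber bottle, 52 mm across, 130 mm high: a bystander. Origin at the centre of its underside.
There are look-alikes about, which are no part of the job. What is shaped like the lid but blue or purple is not meant.

How it is judged (in metres and radians):
On the way, in this order (a step that is already met when the one before it is completed fails the run):
1. the valve knob is pulled fully out (value of joint valve above 0.027 m), for 0.1 s.
2. the valve knob is pushed fully home (value of joint valve below 0.003 m), for 0.1 s.
3. the lid sits in the pot, its lugs down through the gates (horizontal distance between lid and chamber below 0.005 m and z of lid in the frame of chamber between 0.05 and 0.0555 m and angle between lid's own z axis and vertical below 0.08 rad), for 0.1 s.
4. the lid is turned to the half-way pins, held in the fingers (all of step 3 and angle between the x axis of lid and the x axis of half_mark, either way round below 0.13 rad and contact force between the fingers and lid above 1.5 N), for 0.2 s.
At the end, for the whole second after the job is handed in: Lid held in the fingers (over 1.5 N), flat in the pot (origin 50-55.5 mm up, within 5 mm of the axis, level to 0.08 rad), bar within 0.13 rad of the half-way pins, return ring above 0.35 rad; valve home within 3 mm; bystanders upright, within 30 mm of their places (all of step 4 and value of joint return_ring above 0.35 rad and value of joint valve below 0.003 m and distance of each of tin, sort_box, magnifier, case_a, case_b, case_c, bottle from where it was at the start of the episode below 0.03 m and angle between each of tin, sort_box, magnifier, case_a, case_b, case_c, bottle's own z axis and vertical below 0.3 rad); the arm keeps its last pose, push and grip.
It fails at once if the lid is turned on into the lock (return ring past 1.0 rad) (value of joint return_ring above 1 rad).
It fails at once if a bystander is pushed more than 40 mm from its place or tipped over (distance of any of tin, sort_box, magnifier, case_a, case_b, case_c, bottle from where it was at the start of the episode above 0.04 m or angle between any of tin, sort_box, magnifier, case_a, case_b, case_c, bottle's own z axis and vertical above 0.6 rad).
It also fails if it takes over 64 s, if anything falls off the work surface, if the arm or the gripper's body presses on something with over 40 N, if the wrist force passes 120 N, or if a joint passes its speed limit or range.

## Robot

A 6-joint arm with a two-finger parallel gripper is mounted at the origin on the work surface. World frame = base frame: x ahead of the robot, y to its left, z up, the work surface at z = 0. Lengths are in mm, angles in rad, forces in N, time in s.
With the tool pointing down it reaches from about 275 to 1000 mm from the base axis. Payload 8.4 kg.
Tool frame: the origin (TCP) lies at the very end of the fingers, on their centre line; the grasp point (between the pads) lies 19 mm behind it; z points along the fingers, x is the direction in which the jaws open and shut, and the axes are right-handed (so a half turn about z gives the same grasp; the last joint's range is limited). The gripper opens to 85 mm and grips with 20 to 120 N. Pads are 22 mm wide; open, the fingers measure 114 mm over their backs; the gripper's body (76 mm by 85 mm) begins 54 mm behind the grasp point. The pads swing forward as they close: fully open they stand 13 mm farther back than shut.
Start: joints at [-1.209, 0.353, 1.633, -0, 1.155, -0.002], TCP at [222.391, -584.098, 231.281] pointing down, gripper open.
Joint ranges: [-2.63, 2.63], [-0.92, 2.1], [0.06, 2.66], [-1.3, 4.44], [0, 2.69], [-3.02, 3.02]. Speed limits (rad/s): [2.22, 2.22, 2.79, 3.14, 3.14, 3.14].

## Interface

Orientations are given as [roll, pitch, yaw] about the fixed x, y, z axes, in that order (R = Rz(yaw) Ry(pitch) Rx(roll)).
In Python, from rig import r gives the robot as it stands. The module is installed in compiled form; this text tells all that it offers.
- The arm moves only by the tool apply_moves, never from a script. Its argument "targets" is a list that holds one entry, the list of rows, each a list of 7 numbers: the gripper's target within -1 to 1 (fully open at 1, half-way at 0, shut at -1), then the shift along the tool's x, y, z in cm, then the turn, a rotation vector about the tool's x, y, z in degrees. A call has 1 to 8 rows; each row is the pose to reach, as a shift and turn from the pose measured when the call began, along the tool's axes at that moment; what a row does not reach only later rows make up. A row lasts 1/10 s, in which the tool goes at most 50 mm and 8.59 degrees, less where a joint would pass 70% of its speed; a pose out of reach is approached as far as the arm can. A call with a gripper value outside its range is refused whole. The fingers move at their own pace and stop on an object; "newtons" is the grip in N (left out, the last holds). Time passes only in rows, so rows that repeat a pose let the fingers close. It gives the time, the measured TCP pose, the force and the opening at its end, in the units of the state.
- r.sense(): the state, without advancing time (a new reading comes with each control period).
- r.grab_frame(name): name is "scene" or "top" or "wrist"; returns a dict with "pixels" (384x512x3 uint8, red, green, blue), "fov_y" (degrees; the focal length in pixels is half the picture's height over the tangent of half this angle, whatever the lens; pixels are square), "cx", "cy" (the principal point, pixels), "R" (3x3) and "t" (3): a world point X has camera coordinates R X + t; the wrist camera has in their place "mount" (4x4, takes a point from camera to tool coordinates, whose origin is the TCP and whose axes are the tool frame's). Camera axes: x right, y down, z forward; pixel columns grow to the right and rows downward; lengths in mm; the calibration is good to about 2 mm. A picture is of the moment at which its call begins: read the wrist's pose just before it. There is no depth.
- r.sign_off(): hands the job in, once; it reports no verdict.
The state is a dict: "clock": time; "qpos": joint angles; "qvel": joint speeds; "joint_efforts": joint torques, N m; "eef_pos": TCP position; "tcp_rot": TCP orientation; "contact_force": force on the tool from outside, world axes, zero at the start; "wrist_torque": the same for the moment, N m; "opening": opening from 0.0 (shut) to 1.0 (fully open).
Only numpy, scipy, OpenCV 4.12 (cv2) and the standard library are available. Lean on these libraries where they do the work, as an engineer would, in place of code of your own. Each camera call takes 0.05 s, during which the arm holds its last target. There are 200 camera calls.

## Working session

There is one attempt and no reset: what is moved stays moved. The work goes in short steps, Python scripts to look and compute and a tool call to move; the robot and the scene stay as the last step left them, time stands still between calls to the robot, and variables do not carry over. Pictures are saved under pics/ and viewed, about 8 in all and at most 12, crops included, and the job is handed in when it is done.

Besides the shell and the picture viewer there is one more tool, called after ">>>" in YAML: its name, and indented under it one key for each argument. apply_moves: Moves the arm, as the interface text tells. Its arguments: {"type":"object","properties":{"targets":{"type":"array"},"newtons":{"type":"number"}},"required":["targets"]}

```bash
mkdir -p pics; cat > h.py <<'E'
import numpy as np, cv2
from scipy.spatial.transform import Rotation as Ro
from rig import r
def tool():
    s=r.sense(); return np.array(s["eef_pos"]),Ro.from_euler('xyz',s["tcp_rot"]).as_matrix()
def grab(n):
    p,T=tool(); f=r.grab_frame(n); im=f["pixels"]; h=im.shape[0]
    fl=h/2/np.tan(np.radians(f["fov_y"])/2); K=np.array([[fl,0,f["cx"]],[0,fl,f["cy"]],[0,0,1]])
    if "mount" in f:
        M=np.array(f["mount"]); A=T@M[:3,:3]; c=T@M[:3,3]+p; R=A.T; t=-R@c
    else: R=np.array(f["R"]); t=np.array(f["t"])
    return im,K,R,t
def save(n,im,s=1.5): cv2.imwrite("pics/%s.png"%n,cv2.resize(im[:,:,::-1],None,fx=s,fy=s,interpolation=cv2.INTER_CUBIC))
def ray(cam,u,v,z):
    im,K,R,t=cam; d=R.T@np.linalg.inv(K)@np.array([u,v,1.]); c=-R.T@t
    return c+d*(z-c[2])/d[2]
def proj(cam,X):
    im,K,R,t=cam; q=K@(R@np.asarray(X,float)+t); return q[:2]/q[2]
def go(pos,R=None):
    "shift cm and rotvec deg in tool axes to reach TCP pos, R"
    p,T=tool(); print("shift cm",np.round(T.T@(np.asarray(pos)-p)/10,2), "" if R is None else ("rot",np.round(np.degrees(Ro.from_matrix(T.T@R).as_rotvec()),1)))
E
python3 - <<'E'
from h import *
import pickle
d={}
for n in("scene","top","wrist"):
    d[n]=grab(n); save(n+"0",d[n][0]); print(n,np.round(d[n][1][0],1), np.round(-d[n][2].T@d[n][3]))
pickle.dump(d,open("f0.pkl","wb"))
s=r.sense(); print(s)
E
```

```text
scene [381.8   0.  249.4] [1051.  624.  747.]
top [464.8   0.  257.1] [ 365.   48. 1658.]
wrist [285.1   0.  246.5] [ 289. -559.  375.]
{'clock': 0.15, 'qpos': array([-1.20942643e+00,  3.53518095e-01,  1.63399609e+00, -2.49707868e-05,
        1.15521738e+00, -2.41408142e-03]), 'qvel': array([ 0.00019231, -0.00105075, -0.00122147, -0.00081041,  0.00090401,
        0.00158236]), 'joint_efforts': array([ 2.52723286e-03, -6.05632925e+01, -3.42336309e+01,  6.76401987e-05,
        6.11570416e-03,  5.21735308e-05]), 'eef_pos': array([ 222.22920091, -583.73780976,  230.70197797]), 'tcp_rot': array([ 3.14157257e+00,  1.13896354e-03, -1.20700227e+00]), 'contact_force': array([-0.58081272,  0.39441613,  1.28397275]), 'wrist_torque': array([-0.01803051,  0.00115822,  0.00238649]), 'opening': 1.003393321063627}
```

View pics/top0.png

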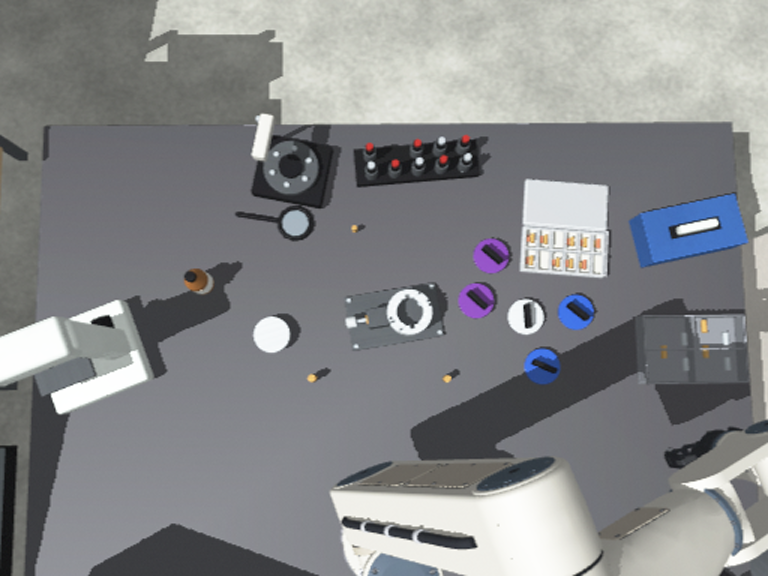

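View pics/scene0.png

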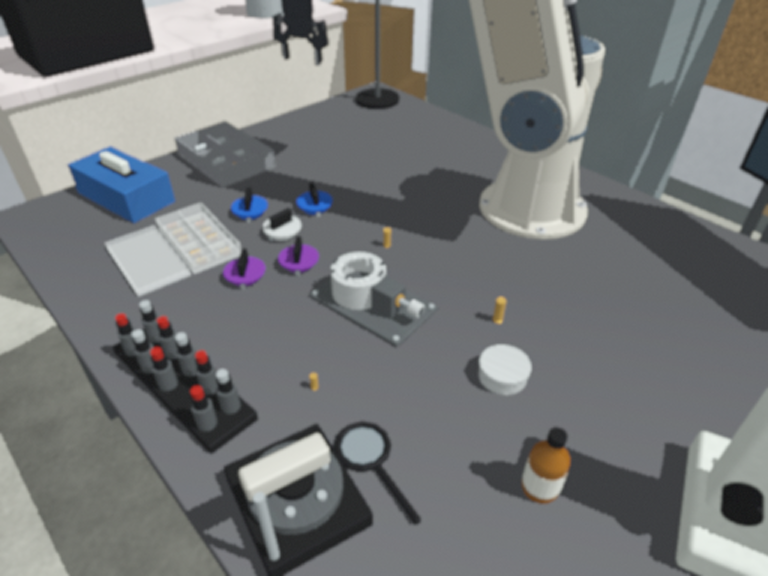

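Top view (shown px): silver lid with black bar at (525,316). Look-alikes are blue (576,311) and (542,365), purple (490,255) and (477,299), and the barless tin (272,333). I choose the silver one. Pot is at (409,312), with its knob at (352,322). Next I get rough positions.

```bash
python3 - <<'E'
from h import *
import pickle
d=pickle.load(open("f0.pkl","rb")); c=d["top"]
for n,u,v,z in[("lid",525,316,23),("lidbar",529,316,55),("pot",409,312,70),("knob",351,322,45),("caseR",447,378,30),("caseL",313,378,40),("caseT",355,228,30),("tin",272,333,34),("plateTL",347,298,10),("plateTR",434,284,10),("plateBR",443,334,10),("plateBL",357,350,10)]:
    print(n,np.round(ray(c,u/1.5,v/1.5,z)))
# view pose: tool down, camera offset in tool frame
f=r.grab_frame("wrist"); print(np.round(np.array(f["mount"]),3)); print(np.round(tool()[1],3))
E
```

```text
lid [ 502. -312.   23.]
lidbar [ 499. -314.   55.]
pot [510. -36.  70.]
knob [490.  98.  45.]
caseR [ 359. -123.   30.]
caseL [363. 187.  40.]
caseT [715.  87.  30.]
tin [468. 282.  34.]
plateTL [551. 108.  10.]
plateTR [ 582. -100.   10.]
plateBR [ 462. -118.   10.]
plateBL [427.  86.  10.]
[[ 1.00000e+00 -1.00000e-03  0.00000e+00  6.60000e-02]
 [ 1.00000e-03  9.59000e-01  2.82000e-01 -7.10350e+01]
 [-1.00000e-03 -2.82000e-01  9.59000e-01 -1.44352e+02]
 [ 0.00000e+00  0.00000e+00  0.00000e+00  1.00000e+00]]
[[ 0.356 -0.935 -0.   ]
 [-0.935 -0.356  0.001]
 [-0.001  0.    -1.   ]]
```

```bash
cat >> h.py <<'E'
def down(yaw): return Ro.from_euler('xyz',[np.pi,0,yaw]).as_matrix()
E
python3 -c "
from h import *
go([497,45,230],down(.148))"
```

```text
shift cm [-48.99 -48.05   0.13] ('rot', array([ -0. ,   0. , -77.6]))
```

>>> apply_moves:
  targets:
    - [[1,-49,-48,0,0,0,-77.6],[1,-49,-48,0,0,0,-77.6],[1,-49,-48,0,0,0,-77.6],[1,-49,-48,0,0,0,-77.6],[1,-49,-48,0,0,0,-77.6],[1,-49,-48,0,0,0,-77.6],[1,-49,-48,0,0,0,-77.6],[1,-49,-48,0,0,0,-77.6]]

```text
clock: 1.0
eef_pos: [382.6, -215.5, 231.4]
tcp_rot: [-3.141, -0.0, -0.001]
contact_force: [0.5, -0.6, 0.2]
opening: 1.001
```

```bash
python3 -c "
from h import *
go([497,45,230],down(.148))"
```

```text
shift cm [ 11.41 -26.07   0.16] ('rot', array([-0. , -0. , -8.6]))
```

>>> apply_moves:
  targets:
    - [[1,11.4,-26,0.2,0,0,-8.6],[1,11.4,-26,0.2,0,0,-8.6],[1,11.4,-26,0.2,0,0,-8.6],[1,11.4,-26,0.2,0,0,-8.6],[1,11.4,-26,0.2,0,0,-8.6],[1,11.4,-26,0.2,0,0,-8.6],[1,11.4,-26,0.2,0,0,-8.6],[1,11.4,-26,0.2,0,0,-8.6]]

```text
clock: 1.8
eef_pos: [496.6, 44.9, 229.3]
tcp_rot: [-3.141, 0.0, 0.151]
contact_force: [-0.1, -0.5, 0.1]
opening: 0.998
```

```bash
python3 - <<'E'
from h import *
import pickle
c=grab("wrist"); pickle.dump(c,open("w1.pkl","wb")); save("w1",c[0]); print(tool())
E
```

```text
(array([496.36478193,  44.09953971, 229.32089991]), array([[ 9.88806827e-01,  1.49200280e-01, -5.78913708e-04],
       [ 1.49200330e-01, -9.88806988e-01,  4.37814457e-05],
       [-5.65901716e-04, -1.29665509e-04, -9.99999831e-01]]))
```

View pics/w1.png

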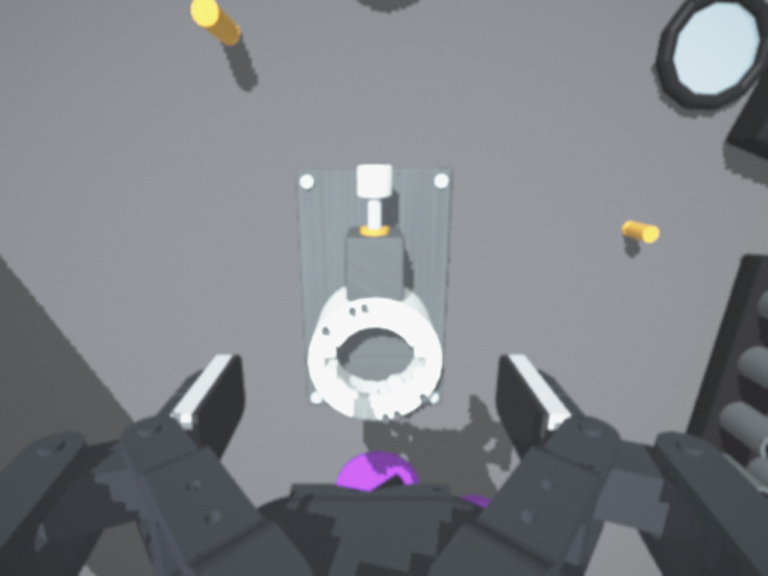

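The view shows the knob at (374,180), block (375,265), rim (375,355) and plate screws at (307,181), (441,181), (316,398), (434,397). Now the chamber pose.

```bash
python3 - <<'E'
from h import *
import pickle
c=pickle.load(open("w1.pkl","rb")); im=c[0]
P={k:ray(c,u/1.5,v/1.5,z) for k,u,v,z in[("TL",299,169,10),("TR",453,168,10),("sTL",307,181,12),("sTR",441,181,12),("sBL",316,398,12),("sBR",434,397,12),("rimL",308,360,70),("rimR",442,360,70),("rimB",376,421,70),("knobL",356,179,45),("knobR",392,179,45),("kfar",374,165,58),("kface",374,198,45),("blkL",347,235,66),("blkR",403,235,66)]}
for k,v in P.items(): print(k,np.round(v,1))
e=P["sTL"]+P["sBL"]; e2=P["sTR"]+P["sBR"]
d=(P["sTL"]+P["sTR"]-P["sBL"]-P["sBR"])[:2]; print("screw yaw",np.arctan2(d[1],d[0])-np.pi/2)
# rim mask
h=cv2.cvtColor(im,cv2.COLOR_RGB2HSV); m=((h[...,2]>215)).astype(np.uint8); m[:190]=0;m[290:]=0;m[:,:195]=0;m[:,305:]=0
m=cv2.morphologyEx(m,cv2.MORPH_OPEN,np.ones((3,3)))
cs=max(cv2.findContours(m,cv2.RETR_EXTERNAL,cv2.CHAIN_APPROX_NONE)[0],key=len)[:,0]
W=np.array([ray(c,u,v,70)[:2] for u,v in cs]); print("enc circle",cv2.minEnclosingCircle(W.astype(np.float32)))
E
```

```text
TL [429.2  97.7  10. ]
TR [554.1 117.4  10. ]
sTL [437.   89.2  12. ]
sTR [546.1 105.7  12. ]
sBL [ 467.5 -110.7   12. ]
sBR [578.9 -92.8  12. ]
rimL [460.3 -42.   70. ]
rimR [563.8 -26.3  70. ]
rimB [521.3 -88.3  70. ]
knobL [477.4  98.5  45. ]
knobR [504.1 102.6  45. ]
kfar [489.1 110.7  58. ]
kface [492.9  86.7  45. ]
blkL [477.1  59.5  66. ]
blkR [517.2  65.6  66. ]
screw yaw 0.15760601959373188
enc circle ((505.7231140136719, -31.07061767578125), 60.05118942260742)
```

```bash
cat >> h.py <<'E'
CY=.156; C0=np.array([512.8,-36.7])
def ch(x,y,z): c,s=np.cos(CY),np.sin(CY); return np.array([C0[0]+c*x-s*y,C0[1]+s*x+c*y,z])
E
python3 -c "
from h import *
go(ch(0,138.5,80),down(CY));go(ch(0,138.5,25),down(CY))"
```

```text
shift cm [ 0.34 -5.61 14.93] ('rot', array([-0. ,  0. , -0.4]))
shift cm [ 0.34 -5.61 20.43] ('rot', array([-0. ,  0. , -0.4]))
```

>>> apply_moves:
  targets:
    - [[1,0.3,-5.6,10,0,0,-0.4],[1,0.3,-5.6,10,0,0,-0.4],[1,0.3,-5.6,14.9,0,0,-0.4],[1,0.3,-5.6,17.5,0,0,-0.4],[1,0.3,-5.6,20.4,0,0,-0.4],[1,0.3,-5.6,20.4,0,0,-0.4],[1,0.3,-5.6,20.4,0,0,-0.4]]

```text
clock: 2.55
eef_pos: [490.7, 98.9, 25.7]
tcp_rot: [-3.142, 0.002, 0.155]
contact_force: [0.0, 0.6, 0.2]
opening: 0.997
```

>>> apply_moves:
  targets:
    - [[-1,0,0,0,0,0,0],[-1,0,0,0,0,0,0],[-1,0,0,0,0,0,0],[-1,0,0,0,0,0,0],[-1,0,0,0,0,0,0],[-1,0,0,0,0,0,0],[-1,0,0,0,0,0,0],[-1,0,0,0,0,0,0]]
  newtons: 40

```text
clock: 3.35
eef_pos: [491.5, 99.0, 26.6]
tcp_rot: [3.142, -0.0, 0.155]
contact_force: [-0.2, -0.6, 8.3]
opening: 0.29
```

```bash
python3 -c "
from h import *
print(r.sense());go(ch(0,159,25),down(CY));go(ch(0,115,25),down(CY));c=grab('wrist');save('w2',c[0],1)"
```

```text
{'clock': 3.35, 'qpos': array([ 1.95868758e-01,  4.65196251e-01,  2.04054000e+00, -1.56074281e-05,
        6.35839061e-01,  4.04704268e-02]), 'qvel': array([ 0.00011905,  0.00079215, -0.00115422,  0.00070152,  0.00072419,
       -0.00031323]), 'joint_efforts': array([ 4.97982670e-01, -4.97102129e+01, -1.82348460e+01,  1.56322019e-01,
       -2.57806191e-01, -3.21302202e-02]), 'eef_pos': array([491.45859425,  99.03758473,  26.59313202]), 'tcp_rot': array([ 3.14158409e+00, -1.77053142e-05,  1.55410889e-01]), 'contact_force': array([-0.17050508, -0.57199492,  8.29343297]), 'wrist_torque': array([-0.17255769,  0.10379597, -0.06320452]), 'opening': 0.2896806100613835}
shift cm [-0.   -2.16  0.16] ('rot', array([ 0., -0., -0.]))
shift cm [0.   2.24 0.16] ('rot', array([ 0., -0., -0.]))
```

View pics/w2.png

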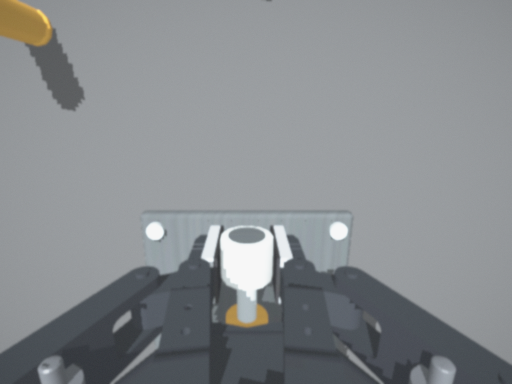

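The knob sits between the pads. Pull it out, overshooting the stop a little.

>>> apply_moves:
  targets:
    - [[-1,0,-0.5,0.1,0,0,0],[-1,0,-1.0,0.1,0,0,0],[-1,0,-1.4,0.1,0,0,0],[-1,0,-1.7,0.1,0,0,0],[-1,0,-2.0,0.1,0,0,0],[-1,0,-2.0,0.1,0,0,0]]
  newtons: 50

```text
clock: 4.0
eef_pos: [488.9, 115.3, 26.5]
tcp_rot: [3.136, 0.0, 0.159]
contact_force: [3.7, -32.6, 15.1]
opening: 0.29
```

Hard stop reached (33 N). Now push home.

>>> apply_moves:
  targets:
    - [[-1,0,0,0,0,0,0],[-1,0,0.6,0,0,0,0],[-1,0,1.3,0,0,0,0],[-1,0,2.0,0,0,0,0],[-1,0,2.6,0,0,0,0],[-1,0,3.0,0,0,0,0],[-1,0,3.2,0,0,0,0],[-1,0,3.2,0,0,0,0]]

```text
clock: 4.8
eef_pos: [493.6, 84.9, 26.7]
tcp_rot: [3.139, 0.0, 0.157]
contact_force: [-3.7, 14.9, 0.9]
opening: 0.29
```

>>> apply_moves:
  targets:
    - [[-1,0,0.3,0,0,0,0],[-1,0,0.3,0,0,0,0]]

```text
clock: 5.0
eef_pos: [493.7, 84.8, 26.7]
tcp_rot: [-3.14, 0.0, 0.155]
contact_force: [-3.9, 28.4, 0.4]
opening: 0.283
```

```bash
python3 -c "
from h import *
c=grab('wrist');save('w3',c[0],1);f=grab('wrist');p,T=tool();print(p,r.sense()['contact_force'])
for y in (110,):print(np.round(proj(c,ch(0,134,58))))"
```

```text
[493.68848827  84.83030821  26.72305189] [-4.22666412 28.66212925 -0.58800985]
[248. 248.]
```

Knob is home: no further motion while the force doubled, and it sits at y=123 in the chamber frame. Release and rise.

>>> apply_moves:
  targets:
    - [[-1,0,0,0,0,0,0],[1,0,0,0,0,0,0],[1,0,0,0,0,0,0],[1,0,0,0,0,0,0],[1,0,0,-4,0,0,0],[1,0,0,-9,0,0,0],[1,0,0,-14,0,0,0],[1,0,0,-19,0,0,0]]

```text
clock: 5.9
eef_pos: [493.4, 84.2, 218.7]
tcp_rot: [-3.141, 0.0, 0.155]
contact_force: [1.3, 0.3, 0.3]
opening: 0.998
```

```bash
python3 -c "
from h import *
go([500,-275,220],down(.156))"
```

```text
shift cm [-4.89 35.59 -0.15] ('rot', array([-0. ,  0. , -0.1]))
```

>>> apply_moves:
  targets:
    - [[1,-4.9,35.6,0,0,0,0],[1,-4.9,35.6,0,0,0,0],[1,-4.9,35.6,0,0,0,0],[1,-4.9,35.6,0,0,0,0],[1,-4.9,35.6,0,0,0,0],[1,-4.9,35.6,0,0,0,0],[1,-4.9,35.6,0,0,0,0],[1,-4.9,35.6,0,0,0,0]]

```text
clock: 6.7
eef_pos: [499.5, -280.3, 218.6]
tcp_rot: [3.14, 0.0, 0.151]
contact_force: [0.4, -0.4, -0.8]
opening: 1.003
```

```bash
python3 -c "
from h import *
import pickle
c=grab('wrist');save('w4',c[0]);pickle.dump(c,open('w4.pkl','wb'));print(tool()[0])"
```

```text
[ 499.42789634 -279.32609538  218.410379  ]
```

View pics/w4.png

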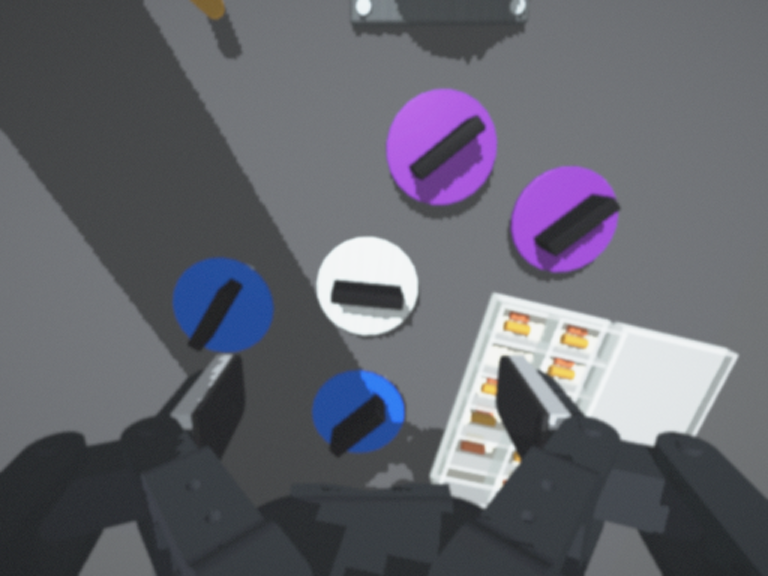

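The silver disc is at (367,286), its bar about (332..404, 281..309). Purples are at (442,147) and (566,220), blues at (222,305) and (360,412). The choice is confirmed, so I fit its pose.

```bash
python3 - <<'E'
from h import *
import pickle
c=pickle.load(open("w4.pkl","rb")); im=c[0]; g=im.max(2).astype(int); u0,v0=367/1.5,286/1.5
Y,X=np.mgrid[:384,:512]; near=np.hypot(X-u0,Y-v0)<40
m=((g>130)&near).astype(np.uint8)
cs=np.vstack([k for k in cv2.findContours(m,cv2.RETR_EXTERNAL,cv2.CHAIN_APPROX_NONE)[0] if len(k)>15])
H=cv2.convexHull(cs)[:,0]
W=np.array([ray(c,u,v,23)[:2] for u,v in H]); 
A=np.c_[2*W,np.ones(len(W))]; s=np.linalg.lstsq(A,(W**2).sum(1),rcond=None)[0]; print("disc",s[:2],np.sqrt(s[2]+s[:2]@s[:2]))
b=((g<70)&(np.hypot(X-u0,Y-v0)<28)).astype(np.uint8)
b=cv2.morphologyEx(b,cv2.MORPH_OPEN,np.ones((2,2)))
k=max(cv2.findContours(b,cv2.RETR_EXTERNAL,cv2.CHAIN_APPROX_NONE)[0],key=len)
print("bar bbox",np.array(cv2.boundingRect(k))*1.5)
x,y,w,h=cv2.boundingRect(k); ed=[]
for col in range(x+5,x+w-5):
    r_=np.nonzero(b[:,col])[0]; ed.append((col,r_.min()-.5,r_.max()+.5))
ed=np.array(ed)
for j,z in((1,23),(2,55)):
    a=np.polyfit(ed[:,0],ed[:,j],1); P=[ray(c,q,np.polyval(a,q),z) for q in(x,x+w)]; d=P[1]-P[0]
    print(z,np.round(P,1),"yaw",np.arctan2(d[1],d[0]),"len",np.linalg.norm(d))
cv2.imwrite("pics/chk.png",cv2.resize(np.hstack([im[150:240,200:290,::-1],np.repeat(b[150:240,200:290,None]*255,3,2)]),None,fx=4,fy=4))
E
```

```text
disc [ 500.99093239 -311.9684464 ] 43.55821871078835
bar bbox [334.5 283.5  69.   25.5]
23 [[ 474.3 -312.8   23. ]
 [ 531.8 -309.7   23. ]] yaw 0.05337459758627849 len 57.555399490134455
55 [[ 477.6 -319.    55. ]
 [ 530.5 -316.6   55. ]] yaw 0.04578376513016043 len 52.924887928611476
```

```bash
python3 -c "
from h import *
go([502,-313,130],down(.05-np.pi/2))"
```

```text
shift cm [-0.25  3.36  8.84] ('rot', array([ 0. , -0. , 95.8]))
```

>>> apply_moves:
  targets:
    - [[1,-0.25,3.36,4,0,0,95.8],[1,-0.25,3.36,8.8,0,0,95.8],[1,-0.25,3.36,8.8,0,0,95.8],[1,-0.25,3.36,8.8,0,0,95.8],[1,-0.25,3.36,8.8,0,0,95.8],[1,-0.25,3.36,8.8,0,0,95.8],[1,-0.25,3.36,8.8,0,0,95.8],[1,-0.25,3.36,8.8,0,0,95.8]]

```text
clock: 7.55
eef_pos: [501.9, -311.8, 130.4]
tcp_rot: [3.141, 0.0, -1.051]
contact_force: [0.4, 0.5, -0.1]
opening: 0.995
```

```bash
python3 -c "
from h import *
go([502,-313,130],down(.05-np.pi/2))"
```

```text
shift cm [0.11 0.05 0.04] ('rot', array([ 0. ,  0. , 26.9]))
```

>>> apply_moves:
  targets:
    - [[1,0.1,0,0,0,0,26.9],[1,0.1,0,0,0,0,26.9],[1,0.1,0,0,0,0,26.9],[1,0.1,0,0,0,0,26.9],[1,0.1,0,0,0,0,26.9],[1,0.1,0,0,0,0,26.9]]

```text
clock: 8.15
eef_pos: [502.4, -312.2, 130.4]
tcp_rot: [3.141, 0.0, -1.517]
contact_force: [-0.1, 0.4, -0.1]
opening: 0.999
```

```bash
python3 - <<'E'
from h import *
import pickle
c=grab("wrist"); pickle.dump(c,open('w5.pkl','wb')); im=c[0]; g=im.max(2)
print(tool()[0], [np.round(proj(c,[502+dx,-313+dy,z])) for dx,dy,z in((0,0,55),(28,6,55),(-28,-6,55),(42,0,23),(0,42,23))])
save('w5',im)
E
```

```text
[ 502.37778181 -312.29869223  130.36743133] [array([247., 197.]), array([241., 163.]), array([252., 229.]), array([250., 140.]), array([201., 184.])]
```

View pics/w5.png

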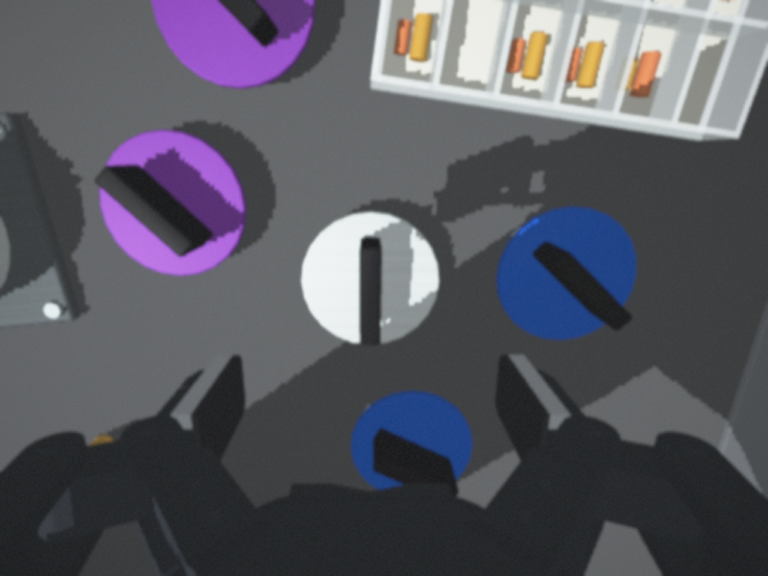

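The bar is straight under the grip: a vertical band at column 370 (shown), as predicted. Descend and grasp.

>>> apply_moves:
  targets:
    - [[1,0,0,5,0,0,0],[1,0,0,9,0,0,0],[1,0,0,10.2,0,0,0],[1,0,0,10.2,0,0,0],[-1,0,0,10.2,0,0,0],[-1,0,0,10.2,0,0,0],[-1,0,0,10.2,0,0,0],[-1,0,0,10.2,0,0,0]]
  newtons: 70

```text
clock: 9.0
eef_pos: [502.9, -312.7, 29.6]
tcp_rot: [-3.141, -0.001, -1.517]
contact_force: [-1.0, 0.9, 1.4]
opening: 0.329
```

>>> apply_moves:
  targets:
    - [[-1,0,0,0,0,0,0],[-1,0,0,0,0,0,0],[-1,0,0,0,0,0,0],[-1,0,0,0,0,0,0]]

```text
clock: 9.4
eef_pos: [503.2, -312.8, 30.2]
tcp_rot: [-3.14, -0.001, -1.517]
contact_force: [-0.8, 1.5, 6.3]
opening: 0.126
```

>>> apply_moves:
  targets:
    - [[-1,0,0,-2,0,0,0],[-1,0,0,-6,0,0,0],[-1,0,0,-10,0,0,0],[-1,0,0,-12,0,0,0],[-1,0,0,-12,0,0,0],[-1,0,0,-12,0,0,0]]

```text
clock: 10.0
eef_pos: [502.6, -312.4, 149.5]
tcp_rot: [-3.141, -0.001, -1.517]
contact_force: [-0.3, 0.7, -3.1]
opening: 0.12
```

```bash
python3 - <<'E'
from h import *
c=grab("wrist"); im=c[0]; save('w6',im)
p,T=tool(); print(p,r.sense()['contact_force'],r.sense()['opening'])
# nominal lid origin at tool z=+30.2 ; project disc circle centre/edges (underside-> disc top z 23 => tool z 7)
for x,y in((0,0),(42,0),(-42,0),(0,-42)): print(np.round(proj(c,p+T@[x,y,30.2-23])*1.5))
go(ch(0,0,150),down(CY-np.pi/2))
E
```

```text
[ 502.08249546 -312.04820021  148.62446717] [ 0.00320681  1.29509359 -1.72291472] 0.1306458352765337
[368. 349.]
[476. 349.]
[260. 349.]
[368. 243.]
shift cm [-27.44  -2.55  -0.13] ('rot', array([ 0. ,  0. , -5.9]))
```

View pics/w6.png

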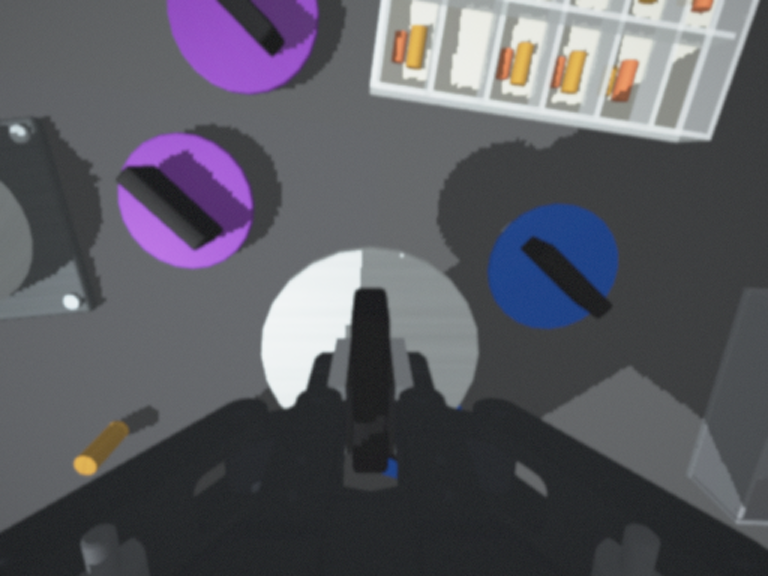

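Lid is held well; its centre is about (+0.8,+1.7) mm in tool axes from the TCP. I look at the pot from the placing orientation before the fit.

```bash
python3 - <<'E'
from h import *
go(ch(-85,0,180),down(CY-np.pi/2))
E
```

```text
shift cm [-26.57   5.91  -3.13] ('rot', array([ 0. ,  0. , -5.9]))
```

>>> apply_moves:
  targets:
    - [[-1,-5,1.2,-3.1,0,0,-5.9],[-1,-10,2.4,-3.1,0,0,-5.9],[-1,-15,3.5,-3.1,0,0,-5.9],[-1,-20,5,-3.1,0,0,-5.9],[-1,-24,5.5,-3.1,0,0,-5.9],[-1,-26.6,5.9,-3.1,0,0,-5.9],[-1,-26.6,5.9,-3.1,0,0,-5.9],[-1,-26.6,5.9,-3.1,0,0,-5.9]]

```text
clock: 10.85
eef_pos: [428.1, -49.0, 178.5]
tcp_rot: [3.139, 0.001, -1.412]
contact_force: [0.1, -1.0, -2.8]
opening: 0.122
```

```bash
python3 - <<'E'
from h import *
import pickle
c=grab("wrist"); im=c[0].copy(); p,T=tool();print(p,r.sense()['tcp_rot']); pickle.dump(c,open('w7.pkl','wb'))
big=cv2.resize(im,None,fx=3,fy=3,interpolation=cv2.INTER_CUBIC)
def dot(X,col): q=proj(c,X)*3+1; cv2.circle(big,tuple(int(a) for a in q),2,col,-1)
for a in np.arange(0,2*np.pi,.15):
    dot(ch(52*np.cos(a),52*np.sin(a),70),(255,0,0)); dot(ch(31*np.cos(a),31*np.sin(a),70),(0,160,0))
for s in(1,-1):
    for y in(-6,6):dot(ch(s*37,y,70),(0,0,255))
    a=-.65; dot(ch(s*47.5*np.cos(a),s*47.5*np.sin(a),76),(255,0,255))
q=proj(c,ch(0,0,70))*3; u,v=map(int,q); print(q/3)
x0=max(u-330,0);y0=max(v-260,0); cv2.imwrite("pics/w7.png",big[y0:y0+520,x0:x0+660,::-1]); print(x0,y0)
E
```

```text
[428.53254805 -49.69300528 178.7056522 ] [ 3.13946255e+00  3.53471257e-04 -1.41334700e+00]
[247.58761518  86.5700629 ]
412 0
```

View pics/w7.png

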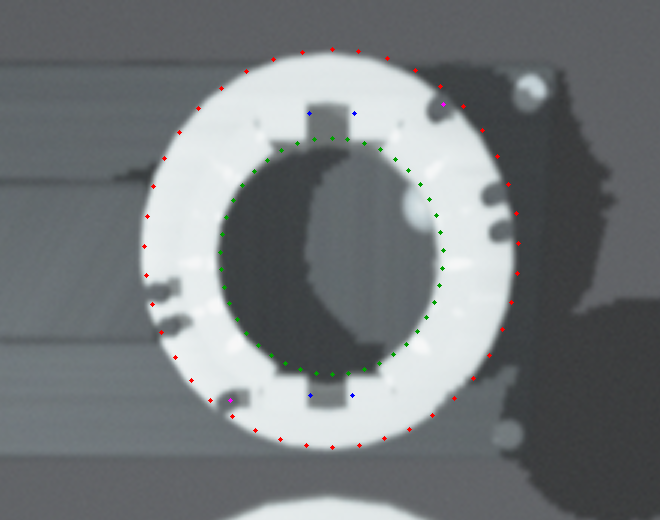

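The dotted chamber model fits within about 1 mm; the gates at image (328,120) and (327,390) lie about 1 mm left and down of it, so I shift the target accordingly.

```bash
python3 - <<'E'
from h import *
go(ch(.9,1.7,130),down(CY-np.pi/2))
E
```

```text
shift cm [-0.13 -8.63  4.85] ('rot', array([0.1, 0. , 0.1]))
```

>>> apply_moves:
  targets:
    - [[-1,-0.1,-4,0,0.1,0,0.1],[-1,-0.1,-7,1,0.1,0,0.1],[-1,-0.1,-8.6,3,0.1,0,0.1],[-1,-0.1,-8.6,4.8,0.1,0,0.1],[-1,-0.1,-8.6,4.8,0.1,0,0.1],[-1,-0.1,-8.6,4.8,0.1,0,0.1],[-1,-0.1,-8.6,4.8,0.1,0,0.1]]

```text
clock: 11.6
eef_pos: [513.5, -35.9, 131.1]
tcp_rot: [-3.141, 0.0, -1.416]
contact_force: [0.5, 0.1, -2.0]
opening: 0.13
```

```bash
python3 - <<'E'
from h import *
go(ch(.9,1.7,106),down(CY-np.pi/2))
E
```

```text
shift cm [-0.1  -0.01  2.51] ('rot', array([-0. ,  0. , -0.1]))
```

>>> apply_moves:
  targets:
    - [[-1,-0.1,0,1.5,0,0,0],[-1,-0.1,0,2.5,0,0,0],[-1,-0.1,0,3.0,0,0,0],[-1,-0.1,0,3.4,0,0,0],[-1,-0.1,0,3.7,0,0,0],[-1,-0.1,0,3.9,0,0,0],[-1,-0.1,0,3.9,0,0,0]]
  newtons: 70

```text
clock: 12.3
eef_pos: [513.3, -34.9, 92.0]
tcp_rot: [-3.142, 0.0, -1.416]
contact_force: [0.2, 1.2, -3.1]
opening: 0.127
```

In the gates with no contact force. Lower to the seat.

>>> apply_moves:
  targets:
    - [[-1,0,0,0.4,0,0,0],[-1,0,0,0.7,0,0,0],[-1,0,0,0.9,0,0,0],[-1,0,0,1.0,0,0,0],[-1,0,0,1.0,0,0,0]]

```text
clock: 12.8
eef_pos: [513.1, -34.8, 83.2]
tcp_rot: [3.141, 0.0, -1.416]
contact_force: [-7.2, 0.2, 16.1]
opening: 0.122
```

Seated (contact at the expected 83 mm). Turn clockwise, about the lid centre.

>>> apply_moves:
  targets:
    - [[-1,0.01,0.05,0.02,0,0,3],[-1,0.03,0.05,0.02,0,0,8],[-1,0.05,0.05,0.02,0,0,13],[-1,0.06,0.05,0.02,0,0,18],[-1,0.06,0.05,0.02,0,0,18]]

```text
clock: 13.3
eef_pos: [513.0, -35.4, 83.2]
tcp_rot: [-3.141, 0.0, -1.731]
contact_force: [-0.6, 0.0, 3.0]
opening: 0.127
```

```bash
python3 - <<'E'
from h import *
print(r.sense()['wrist_torque']);go(tool()[0],down(CY-np.pi/2-.65))
E
```

```text
[0.02023512 0.06978172 0.03504862]
shift cm [0. 0. 0.] ('rot', array([-0. ,  0. , 19.1]))
```

>>> apply_moves:
  targets:
    - [[-1,0.02,0,0.05,0,0,5],[-1,0.04,0,0.05,0,0,10],[-1,0.05,0,0.05,0,0,15],[-1,0.06,0,0.05,0,0,19.2],[-1,0.06,0,0.05,0,0,19.2],[-1,0.06,0,0.05,0,0,19.2],[-1,0.06,0,0.05,0,0,19.2]]

```text
clock: 14.0
eef_pos: [513.6, -35.9, 83.2]
tcp_rot: [-3.14, 0.001, -2.062]
contact_force: [1.0, 2.1, 5.6]
opening: 0.125
```

```bash
python3 - <<'E'
from h import *
c=grab("wrist"); save('w8',c[0]); s=r.sense(); print(s['tcp_rot'],s['eef_pos'],s['wrist_torque'],s['contact_force'],s['opening'])
for sg in(1,-1):
  a=-.65; print(np.round(1.5*proj(c,ch(sg*47.5*np.cos(a)-.8,sg*47.5*np.sin(a)+.9,76))))
f=grab("scene"); u,v=proj(f,[513,-36,80]).astype(int); 
cv2.imwrite("pics/s8.png",cv2.resize(f[0][v-60:v+60,u-50:u+90,::-1],None,fx=4.5,fy=4.5,interpolation=cv2.INTER_CUBIC))
E
```

```text
[-3.14041385e+00  1.10932706e-03 -2.06235181e+00] [513.5812131  -35.88009952  83.20288387] [0.14269933 0.02431433 0.04768207] [0.12204306 2.64636481 5.892017  ] 0.12252984427350697
[371. 232.]
[370. 457.]
```

View pics/w8.png

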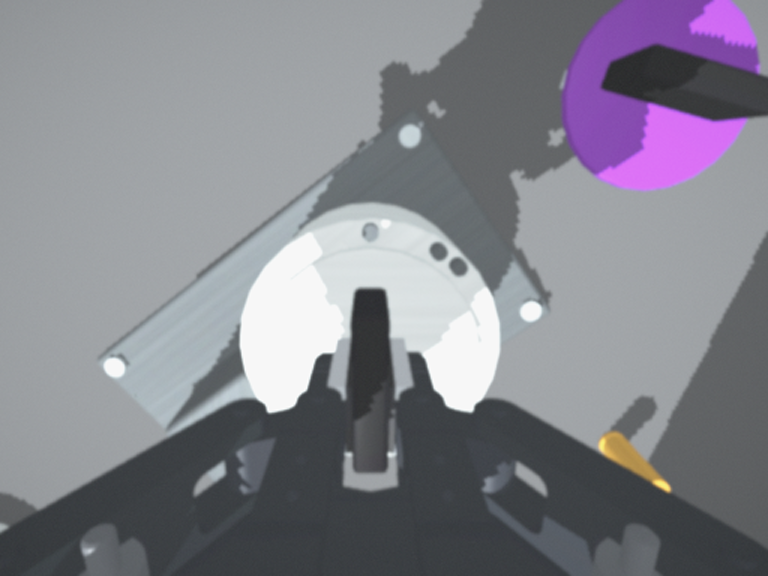

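View pics/s8.png

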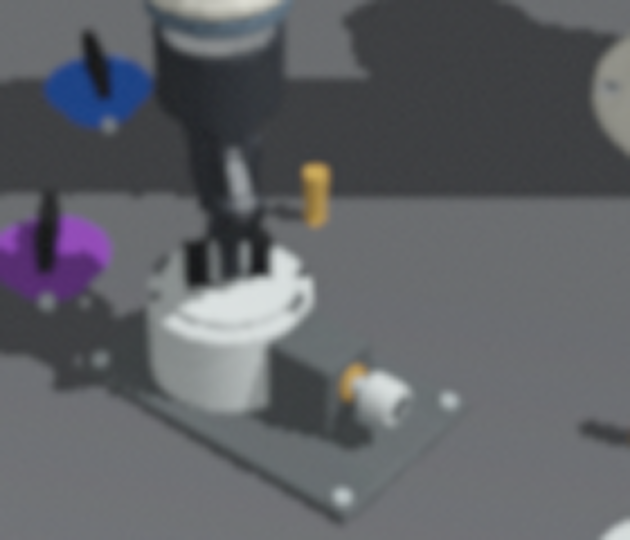

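The bar (column 370) points straight at the single pin (370,231). The lid is flat on the rim and held, and the knob is home. Handing in.

```bash
python3 -c "
from h import *
s=r.sense();print(s['tcp_rot'],s['eef_pos'],s['opening'],s['contact_force']);print(r.sign_off())"
```

```text
[-3.14036662e+00  1.10582581e-03 -2.06226284e+00] [513.60463054 -35.85490792  83.20266873] 0.12346600045836725 [-0.29724561  2.87356906  5.56471798]
the job is handed in; nothing more can be done
None
```

The job is done and handed in at about 14 s, with the gripper still holding the lid by its bar; the hand-in gave no verdict.

- **Valve:** I pulled the knob out until it hit its hard stop (33 N), then pushed it home. A further push raised the force from 15 to 28 N without moving it. It sat 123 mm from the pot's axis, which is the home position.
- **Lid:** I fitted the silver lid, not the blue or purple ones. It went through the gates without measurable force and seated at the expected height, with the tool end (TCP) at 83.2 mm. I then turned it 0.65 rad clockwise.
- **Last checks:** In the wrist picture the bar points straight at the single pin, and the tool yaw is -2.062 against a target of -2.065. The lid looked flat on the rim. The opening read about 0.12, which fits the bar, at 70 N grip. The last wrist and scene pictures show no bystander disturbed, though they don't cover the whole bench.
- **One reading disagreed:** The wrist torque about the vertical was only about 0.05 N m, against about 0.17 N m expected from the return spring. Friction from the light downward press may explain it. I had no direct reading of the return ring's angle.

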